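# Fit a fresh roller between centres, then pinch the cassette's catches and lift it out

### The job

Fit the fresh white roller into the roller cassette on the blue stand: lay it in the two black V rests between the centres, let go of it, and slide the green tailstock up until both centres sit in the roller's bored ends. Then pinch the two orange side catches together and lift the cassette level and clear of the stand, about 10 cm up, and finish holding it up there, still pinching both catches. Leave the worn brown roller and everything else on the bench where it is.

Things in the scene. Friction and masses are not known exactly. Their poses are not given: they have to be found in the camera images.
- new_roller_mid (a point): Fresh roller, loose: white sleeve 28 mm in diameter, steel hub ends 25 mm in diameter, 100 mm long, about 90 g, same both ways round, a 12 mm bore 8 mm deep in each end. Point: middle of its axis; its x axis runs along the roller. Starts lying level in one of the rack's two places, axis 42 mm above the bench. Its middle 50 mm is free for fingers.
- worn_roller_mid (a point): Worn brown roller, same size, loose in the rack's other place, to be left alone. Point: middle of its axis.
- rack: Green roller rack, fixed: base plate 120 mm along the rollers, 150 mm across, 8 mm thick. Origin on the bench under its middle, x along the rollers; places at y -42 and +42 mm. Each has two V rests, 32 mm either side of the roller's middle, 8 mm thick, reaching 20 mm to each side of the axis and no higher than it.
- cassette: Roller cassette, loose, about 0.6 kg, latched in the stand. Origin on its underside half-way between the catches; x runs from headstock to tailstock, z up. Aluminium base plate x -72 to 200 mm, 60 mm wide, 6 mm thick; white headstock x -38 to 26, 33 mm wide, top z 92; dark gearbox behind it, top z 62. Has up to 2.5 mm of play in the stand.
- load_point (a point): Where the middle of the roller's axis goes when laid in the cassette's two black V rests: cassette x 102, y 0, z 39 mm, the roller along x, lowered from above; then 7 mm room at the headstock end and 5 to 11 mm at the tailstock end. Rests at x 64 and 126 mm, each 8 mm thick, 20 mm to each side of the axis, top z 35.
- fixed_centre (a point): Blunt tip (4 mm wide) of the fixed centre, a steel cone on the headstock, cassette x 45, z 40 mm, 15 mm wide at its root 9 mm back. Pushed home by the tailstock, the roller slides some 14 mm along the rests on to this cone, its middle ends near cassette x 88 mm and both cones raise it about 1 mm. The stand's end stop takes the push.
- tailstock (a joint): Travel of the tailstock towards the headstock in m: 0 fully back; starts at 0 to 0.006; home at about 0.032, where the roller is nipped between the cones (0.038 with no roller). Slides with about 4 N of friction and stays where it is left.
- tailstock_lug (a point): Centre of the black grip lug on top of the green tailstock: 12 mm along the cassette, 18 mm across, 42 mm tall; at cassette x = 188 mm minus the travel, y 0, z 79 mm. The green block below it is 20 mm along, 30 mm across, its top 21 mm below this point. The tailstock's cone tip is 25 mm nearer the headstock than this point.
- catch_left_pad (a point): Centre of the outer face of the orange catch on the cassette's +y side: upright ribbed pad 28 mm along the cassette, 34 mm tall; at cassette x 0, y 31, z 74 mm when out. The two pads are 62 mm apart over their outer faces when out, 48 mm both pressed. A tooth at its foot (z 19 to 27 mm) hooks outwards under the stand's steel strike.
- catch_right_pad (a point): The same for the orange catch on the cassette's -y side (y -31 mm when out).
- catch_left (a joint): How far the +y catch is pressed in, in m: 0 out (latched), 0.007 fully in. Spring: 3 N to start, 6.5 N fully in. Its tooth is clear of the strike from about 0.005.
- catch_right (a joint): The same for the -y catch.
- stand: Blue loading stand, fixed: base plate 300 by 104 mm, 8 mm thick, the cassette's underside on it. Origin on the bench below the catches, axes as the cassette's. Beside each catch a cheek rises to 46 mm above the bench, its steel strike 32 mm and its outer face 48 mm from the middle. Lift straight up.
- shoe_a: Bystander: black moccasin lying sole up in the green tray, 262 mm long, 62 mm tall; origin under its middle.
- shoe_b: Bystander: the other shoe, alike.
- glue_bottle: Bystander: blue glue bottle with a pointed nozzle, 60 mm in diameter, 165 mm tall, origin at its foot.
- cement_tin: Bystander: yellow and steel tin, 84 mm in diameter, 99 mm tall, origin at its foot.
- glue_brush: Bystander: flat glue brush with a wooden handle lying on the bench, 180 mm long, origin near its middle.
- hammer: Bystander: hammer lying on the bench, origin under its middle.
Things that resemble listed ones, but are neither listed nor needed, are in the scene too. Of the things shaped like the part that bears new_roller_mid, the white one is meant.

How it is judged:
By the outcome, as a careful person would: the job done as asked, in the order asked, and still so for the second after the job is handed in, while the arm keeps its last pose, push and grip.
It also fails if it takes over 58 s, if anything falls off the work surface, if the arm or the gripper's body presses on something with over 40 N, if the wrist force passes 120 N, or if a joint passes its speed limit or range.

### The arm

A 6-joint arm with a two-finger parallel gripper is mounted at the origin on the work surface. World frame = base frame: x ahead of the robot, y to its left, z up, the work surface at z = 0. Lengths are in m, angles in rad, forces in N, time in s.
With the tool pointing down it reaches from about 0.35 to 0.85 m from the base axis. Payload 8.1 kg.
Tool frame: the origin (TCP) lies at the very end of the fingers, on their centre line; the grasp point (between the pads) lies 19 mm behind it (robot.grip_depth is the distance from the TCP to the grasp point, in m); z points along the fingers, y is the line along which they close (so a half turn about z gives the same grasp; the last joint's range is limited). The gripper opens to 93 mm and grips with 3 to 60 N. Pads are 15 mm wide; open, the fingers measure 128 mm over their backs; the gripper's body (75 mm by 188 mm) begins 65 mm behind the grasp point.
Start: joints at [-1.349, 0.13, 1.488, -0, 1.523, -0.085], TCP at [0.181, -0.572, 0.219] pointing down, gripper open.
Joint ranges: [-2.96, 2.96], [-0.89, 2.26], [0.02, 2.5], [-1.34, 4.48], [0, 2.73], [-2.66, 2.66]. Speed limits (rad/s): [2.39, 2.39, 2.79, 3.14, 3.14, 3.14].

### API

Orientations are given as a rotation vector (axis times angle).
In Python, from plant import robot gives the robot as it stands. The module is installed in compiled form; this text tells all that it offers.
- The arm moves only by the shell command python3 -m jog 'ROWS' [FORCE]. ROWS is JSON, a list that holds one entry, the list of rows, each a list of 7 numbers: the turn, a rotation vector about the tool's x, y, z in degrees, then the shift along the tool's x, y, z in cm, then the finger opening in cm, from 0 to 9.3. A call has 1 to 5 rows; each row shifts and turns the commanded pose from where the row before left it, along the tool's axes as they then stand; what a row does not reach is not made up. A row lasts 1/12 s, in which the tool goes at most 41.7 mm and 7.16 degrees, less where a joint would pass 70% of its speed; a pose out of reach is approached as far as the arm can. A call is refused whole if a number of a shift passes 4.17 or a number of a turn 7.16, either way. A call with a gripper value outside its range is refused whole. The fingers move at their own pace and stop on an object; FORCE is the grip in N (left out, the last holds). Time passes only in rows, so rows that do not move let the fingers close. It gives the time, the measured TCP pose, the force and the opening at its end, in the units of the state.
- robot.read_state(): the state, without advancing time (a new reading comes with each control period).
- robot.read_camera(name): name is "side" or "top" or "wrist"; returns a dict with "img" (400x640x3 uint8, red, green, blue), "fx", "fy", "cx", "cy" (pixels), "extrinsics" (4x4, takes a point from camera to world coordinates). Camera axes: x right, y up, looking along -z (the intrinsics and any distortion apply to the point x, -y, -z); pixel columns grow to the right and rows downward; lengths in m; the calibration is good to about 2 mm. A picture is of the moment at which its call begins. There is no depth.
- robot.close_job(): hands the job in, once; it reports no verdict.
Trained networks look in a picture, given as the dict that the camera call returned (one of the last four; its "shot" number tells which), for a name from the list of things; names that differ only in an ending like _2 or _b are one class to them, and where a whole thing is asked for, a point or a joint stands for the part that bears it (a point fixed in the world has none). Each returns a list of dicts, best first, with "confidence" (0 to 1); they miss things now and then, are a little off and sometimes report something else, mostly with a low value. They report only what shows in the picture. A call takes as long as a camera call. They do not tell look-alikes from the thing itself.
- robot.masks_of(picture, label): "pixels" (400x640 bool, what is visible of it) and "point" ([column, row] in pixels, amid what is visible of it).
- robot.pinpoint(picture, label): "point" ([column, row] in pixels: a listed point, or the origin of a listed thing).
The state is a dict: "t": time; "q": joint angles; "dq": joint speeds; "joint_torque": joint torques, N m; "tool_pos": TCP position; "orientation": TCP orientation; "force": force on the tool from outside, world axes, zero at the start; "wrist_torque": the same for the moment, N m; "opening": finger opening in m.
Only numpy, scipy, OpenCV 4.12 (cv2) and the standard library are available. Lean on these libraries where they do the work, as an engineer would, in place of code of your own. Each camera call takes 0.05 s, during which the arm holds its last target. There are 200 camera calls.

## Working session

There is one attempt and no reset: what is moved stays moved. The work goes in short steps, Python scripts to look and compute and a shell command to move; the robot and the scene stay as the last step left them, time stands still between calls to the robot, and variables do not carry over. Pictures are saved under pics/ and viewed, on a budget of 14 in all, crops included, one or two more only if the job needs it, and the job is handed in when it is done.

```bash
mkdir -p pics; cat > h.py <<'E'
import numpy as np, cv2
from plant import robot
from scipy.spatial.transform import Rotation as R
def ray(c,p):
    E=np.array(c["extrinsics"]); d=np.array([(p[0]-c["cx"])/c["fx"],-(p[1]-c["cy"])/c["fy"],-1.])
    return E[:3,3],E[:3,:3]@d
def atz(c,p,z):
    o,d=ray(c,p); return o+d*(z-o[2])/d[2]
def proj(c,P):
    E=np.array(c["extrinsics"]); q=E[:3,:3].T@(np.array(P)-E[:3,3])
    return np.array([c["cx"]+c["fx"]*q[0]/-q[2], c["cy"]+c["fy"]*q[1]/q[2]])
def save(c,n): cv2.imwrite("pics/"+n,cv2.cvtColor(c["img"],cv2.COLOR_RGB2BGR))
def tri(rays):
    A=np.zeros((3,3));b=np.zeros(3)
    for o,d in rays:
        d=d/np.linalg.norm(d);M=np.eye(3)-np.outer(d,d);A+=M;b+=M@o
    return np.linalg.solve(A,b)
E
python3 - <<'E'
from h import *
np.set_printoptions(precision=3,suppress=True)
s=robot.read_state();print(s["t"],s["tool_pos"],s["orientation"],R.from_rotvec(s["orientation"]).as_matrix())
print([k for k in robot.read_camera("top").keys()])
for n in ["top","side"]:
    c=robot.read_camera(n);save(c,n+"0.png");print(n,c["fx"],c["cx"],c["cy"],np.array(c["extrinsics"]))
    for l in ["new_roller_mid","rack","cassette","load_point","fixed_centre","tailstock_lug","catch_left_pad","catch_right_pad","stand"]:
        print(l,[(np.round(d["point"],1).tolist(),round(d["confidence"],2)) for d in robot.pinpoint(c,l)[:3]])
E
```

```text
0.0 [ 0.181 -0.571  0.218] [-3.103 -0.48   0.   ] [[ 0.953  0.302 -0.   ]
 [ 0.302 -0.953  0.002]
 [ 0.    -0.002 -1.   ]]
['img', 'fx', 'fy', 'cx', 'cy', 'extrinsics', 'shot']
top 444.25809368325054 313.5950857605749 199.23689871342248 [[ 0.028  0.994 -0.106  0.424]
 [-1.     0.028 -0.006  0.094]
 [-0.003  0.106  0.994  1.477]
 [ 0.     0.     0.     1.   ]]
new_roller_mid [([275.3, 208.9], 0.75), ([297.0, 257.2], 0.72), ([251.8, 258.8], 0.68)]
rack [([263.8, 215.5], 0.94)]
cassette [([390.9, 200.4], 0.57), ([251.5, 209.3], 0.55)]
load_point [([359.5, 195.0], 0.9)]
fixed_centre [([374.1, 194.7], 0.63)]
tailstock_lug [([334.3, 186.2], 0.4), ([160.7, 230.3], 0.19)]
catch_left_pad [([392.7, 211.4], 0.41)]
catch_right_pad [([394.5, 193.0], 0.56)]
stand [([389.2, 203.6], 0.9)]
side 471.7565355631932 313.21793183082355 198.0042254701979 [[ 0.983  0.121 -0.135  0.38 ]
 [-0.18   0.595 -0.783 -1.23 ]
 [-0.014  0.794  0.607  1.118]
 [ 0.     0.     0.     1.   ]]
new_roller_mid [([254.8, 213.9], 0.65), ([248.1, 191.1], 0.55), ([287.4, 190.8], 0.53)]
rack [([286.8, 192.7], 0.73)]
cassette [([325.0, 245.4], 0.63)]
load_point [([319.4, 234.0], 0.77), ([262.5, 152.3], 0.22)]
fixed_centre [([316.3, 247.9], 0.96)]
tailstock_lug [([320.1, 208.5], 0.6), ([296.1, 341.3], 0.32)]
catch_left_pad [([306.3, 247.6], 0.62)]
catch_right_pad []
stand [([318.3, 262.6], 0.95)]
```

```bash
python3 - <<'E'
import cv2,numpy as np
a=cv2.imread("pics/top0.png");b=cv2.imread("pics/side0.png")
x=cv2.resize(a[120:330,100:500],None,fx=2,fy=2,interpolation=cv2.INTER_CUBIC)[:, :]
cv2.imwrite("pics/v1.png",x)
cv2.imwrite("pics/v2.png",cv2.resize(b[110:360,120:500],None,fx=2.1,fy=2.1,interpolation=cv2.INTER_CUBIC))
E
```

```text
(no output)
```

View pics/v1.png

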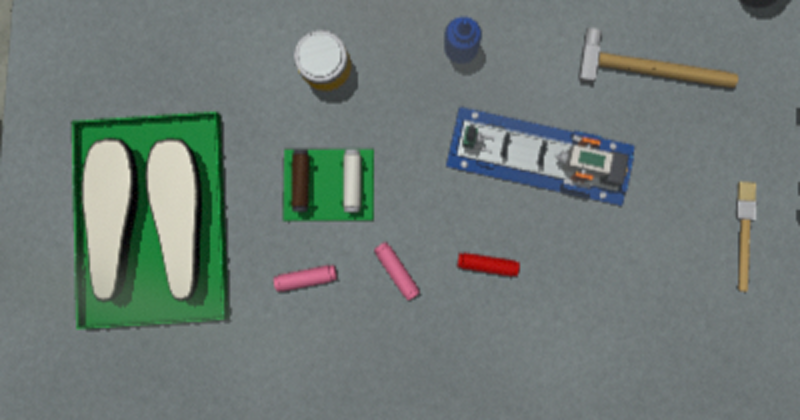

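View pics/v2.png

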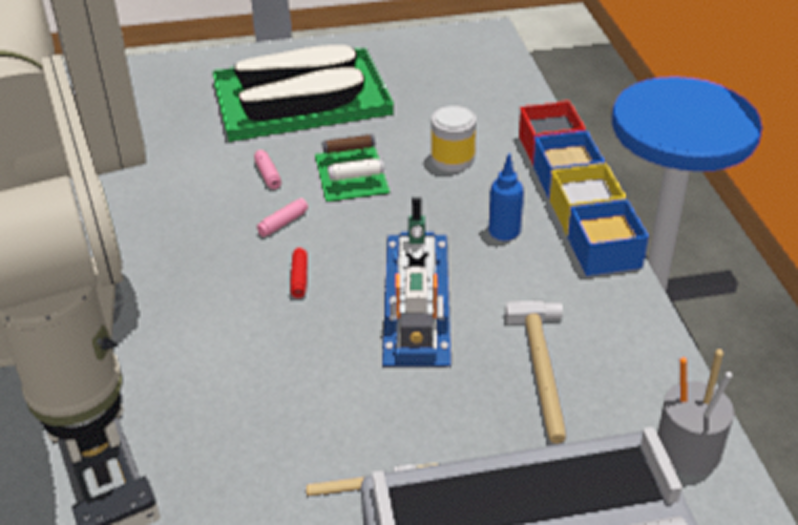

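The top view shows the white roller at about (276,210) and the worn one at (251,210), with the pink and red rollers being look-alikes. The stand is at about (371,198), with its headstock to the right. The side view agrees.

```bash
cat > loc.py <<'E'
from h import *
np.set_printoptions(precision=4,suppress=True)
T=robot.read_camera("top");S=robot.read_camera("side")
img=T["img"].astype(int);r,g,b=img[...,0],img[...,1],img[...,2]
def rect(c,m,z):
    ys,xs=np.nonzero(m);P=np.array([atz(c,(x,y),z)[:2] for x,y in zip(xs,ys)])
    (ce,sz,an)=cv2.minAreaRect((P*1000).astype(np.float32));return ce,sz,an
# white roller
w=(np.minimum(np.minimum(r,g),b)>140);w2=np.zeros_like(w);w2[185:235,262:290]=1
ys,xs=np.nonzero(w&w2);P=np.array([atz(T,(x,y),.05)[:2] for x,y in zip(xs,ys)]);c=P.mean(0);u=np.linalg.svd(P-c)[2][0]
print("roller",c,u,len(xs),np.ptp((P-c)@u))
m=robot.masks_of(T,"stand");print(len(m),m[0]["confidence"])
bl=(b>r+50)&(b>g+30);k=np.zeros_like(bl);k[165:230,315:425]=1
print("stand rect",rect(T,bl&k,.008))
gm=(g>r+35)&(g>b+25);k=np.zeros_like(bl);k[190:235,235:292]=1
print("rack rect",rect(T,gm&k,.008))
for n in["load_point","fixed_centre","catch_left_pad","tailstock_lug","stand","rack"]:
    a=robot.pinpoint(T,n);e=robot.pinpoint(S,n)
    if a and e: print(n,tri([ray(T,a[0]["point"]),ray(S,e[0]["point"])]))
E
python3 loc.py
```

```text
roller [0.5408 0.2249] [-0.9995 -0.0303] 194 0.09376800648366812
1 0.88
stand rect ((593.1631469726562, -85.80621337890625), (300.1608581542969, 104.640625), 79.02030944824219)
rack rect ((534.1541137695312, 265.2740173339844), (119.70279693603516, 146.51939392089844), 2.006441593170166)
load_point [ 0.6009 -0.0434  0.0314]
fixed_centre [ 0.5993 -0.1002  0.0533]
catch_left_pad [ 0.6801  0.0431 -0.0576]
tailstock_lug [0.6993 0.0212 0.0346]
stand [ 0.5835 -0.1418 -0.0054]
rack [0.5372 0.2666 0.0035]
```

```bash
cat > to.py <<'E'
import sys
from h import *
np.set_printoptions(precision=4,suppress=True)
def to(x,y,z,yaw):
    s=robot.read_state();M=R.from_rotvec(s["orientation"]).as_matrix()
    a=np.radians(yaw);X=np.array([np.cos(a),np.sin(a),0]);Z=np.array([0,0,-1.]);D=np.c_[X,np.cross(Z,X),Z]
    t=np.degrees(R.from_matrix(M.T@D).as_rotvec())
    d=np.array([x,y,z])-s["tool_pos"]
    print("t %.2f pos"%s["t"],np.array(s["tool_pos"]),"turn",t,"shift now-frame cm",M.T@d*100,"target-frame cm",D.T@d*100,"F",np.array(s["force"]),"open",round(s["opening"],4))
if __name__=="__main__": to(*map(float,sys.argv[1:5]))
E
python3 -m jog '[[[0,0,5.2,0,0,0,9.3],[0,0,5.2,0,0,0,7],[0,0,5.2,0,0,0,6],[0,0,0,1.76,-3.56,0,6],[0,0,0,1.76,-3.56,0,6]]]' 20
python3 -m jog '[[[0,0,0,1.76,-3.56,0,6],[0,0,0,1.76,-3.56,0,6],[0,0,0,1.76,-3.56,0,6],[0,0,0,1.76,-3.56,0,6],[0,0,0,1.76,-3.56,0,6]]]'
python3 -m jog '[[[0,0,0,1.76,-3.56,0,6],[0,0,0,1.76,-3.56,0,6],[0,0,0,1.76,-3.56,0,6],[0,0,0,1.76,-3.56,0,6],[0,0,0,1.76,-3.56,0,6]]]'
python3 -m jog '[[[0,0,0,1.76,-3.56,0,6],[0,0,0,1.76,-3.56,0,6],[0,0,0,1.76,-3.56,0,6],[0,0,0,1.76,-3.56,0,6],[0,0,0,1.76,-3.56,0,6]]]'
python3 -m jog '[[[0,0,0,1.76,-3.56,0,6],[0,0,0,1.76,-3.56,0,6],[0,0,0,1.76,-3.56,0,6],[0,0,0,0,0,0,6],[0,0,0,0,0,0,6]]]'
python3 - <<'E'
from to import *
to(.5408,.2249,.15,2)
c=robot.read_camera("wrist");save(c,"w1.png")
m=c["img"].min(2)>150
print(robot.pinpoint(c,"new_roller_mid")[:3])
for d in robot.pinpoint(c,"new_roller_mid")[:3]: print(d["confidence"],atz(c,d["point"],.042))
E
```

```text
t: 2.22
tool_pos: [0.2133, -0.4994, 0.2173]
orientation: [-3.139, -0.049, 0.001]
force: [0.7, 0.2, -0.0]
opening: 0.0711
t: 2.63
tool_pos: [0.2961, -0.317, 0.2187]
orientation: [3.141, 0.053, 0.001]
force: [1.3, -0.7, 0.5]
opening: 0.0602
t: 3.05
tool_pos: [0.378, -0.136, 0.219]
orientation: [3.141, 0.054, 0.002]
force: [0.6, -0.0, 0.2]
opening: 0.0602
t: 3.47
tool_pos: [0.4599, 0.0453, 0.219]
orientation: [3.141, 0.055, 0.002]
force: [0.2, -0.9, 0.6]
opening: 0.06
t: 3.88
tool_pos: [0.5083, 0.1535, 0.2179]
orientation: [3.141, 0.06, -0.002]
force: [-0.5, -0.2, -0.6]
opening: 0.0603
t 3.88 pos [0.5083 0.1535 0.2179] turn [0.0146 0.0884 0.1804] shift now-frame cm [ 3.5259 -7.0093  6.7799] target-frame cm [ 3.4933 -7.0186  6.7871] F [-0.4657 -0.1783 -0.5876] open 0.0603
[{'point': [263.3, 153.3], 'confidence': 0.98}, {'point': [434.3, 248.2], 'confidence': 0.94}, {'point': [214.9, 264.8], 'confidence': 0.85}]
0.98 [0.5377 0.2214 0.042 ]
0.94 [0.4274 0.0115 0.042 ]
0.85 [0.394  0.2857 0.042 ]
```

View pics/w1.png

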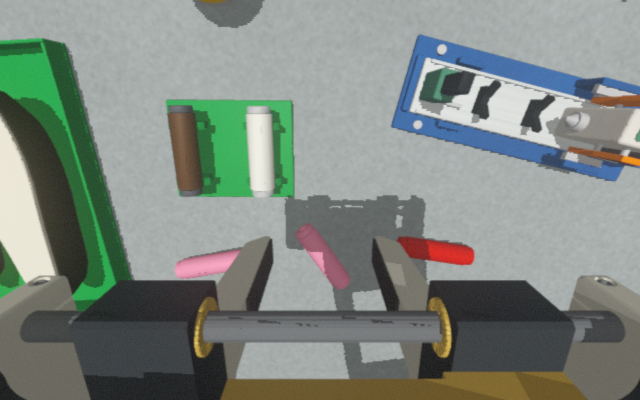

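The white roller is at (263,153) and the rack is clear. I'll move above it and measure again.

```bash

python3 -m jog '[[[0,0,0,1.61,-3.52,1,6],[0,0,0,1.61,-3.52,1,6],[0,0,0,0,0,2.5,6],[0,0,0,0,0,2,6],[0,0,0,0,0,0,6]]]'
python3 - <<'E'
from to import *
c=robot.read_camera("wrist");save(c,"w2.png");T=robot.read_camera("top")
to(.538,.2233,.023,2)
for d in robot.pinpoint(c,"new_roller_mid")[:2]: print(d["point"],d["confidence"],atz(c,d["point"],.042))
m=robot.masks_of(c,"new_roller_mid")[:2]
for k in m:
    ys,xs=np.nonzero(k["pixels"]);P=np.array([atz(c,(x,y),.052)[:2] for x,y in zip(xs,ys)]);ce,sz,an=cv2.minAreaRect((P*1000).astype(np.float32));print(k["confidence"],k["point"],ce,sz,an,ys.max(),xs.min(),xs.max())
E
```

```text
t: 4.45
tool_pos: [0.5355, 0.2213, 0.149]
orientation: [3.139, 0.052, -0.011]
force: [-1.0, -0.1, -0.8]
opening: 0.0602
t 4.55 pos [0.5377 0.2218 0.1536] turn [ 0.0306  0.0765 -0.1176] shift now-frame cm [ 0.0528 -0.1577 13.0633] target-frame cm [ 0.0357 -0.1506 13.0634] F [ 0.5796 -0.3649  0.6612] open 0.0596
[318.0, 196.3] 0.71 [0.5371 0.2256 0.042 ]
[254.4, 315.8] 0.71 [0.4006 0.29   0.042 ]
0.92 [278.9, 305.6] (424.6892395019531, 263.5652770996094) (14.093635559082031, 37.4307975769043) 6.296903610229492 309 260 296
0.72 [367.8, 287.8] (442.00421142578125, 173.08074951171875) (53.240196228027344, 24.482545852661133) 22.23648452758789 309 351 386
```

View pics/w2.png

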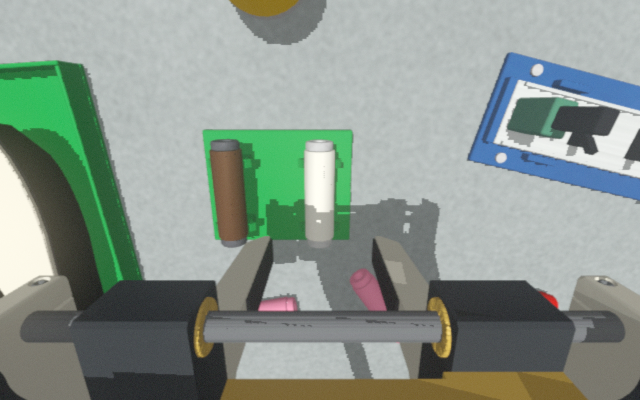

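The white roller's ends are at about (319,143) and (319,245), and it is centred between the fingers. I'll descend and grip.

```bash

python3 -m jog '[[[0,0,0,0.05,-0.25,3,6],[0,0,0,0,0,3,6],[0,0,0,0,0,3,6],[0,0,0,0,0,2,6],[0,0,0,0,0,2.05,6]]]'
python3 -m jog '[[[0,0,0,0,0,0,6],[0,0,0,0,0,0,2.2],[0,0,0,0,0,0,2.2],[0,0,0,0,0,0,2.2],[0,0,0,0,0,0,2.2]]]' 20
python3 -m jog '[[[0,0,0,0,0,0,2.2],[0,0,0,0,0,0,2.2],[0,0,0,0,0,0,2.2],[0,0,0,0,0,-1,2.2],[0,0,0,0,0,-3,2.2]]]' 20
python3 -m jog '[[[0,0,0,0,0,-4,2.2],[0,0,0,0,0,-4,2.2],[0,0,0,0,0,-3,2.2],[0,0,0,0,0,0,2.2],[0,0,0,0,0,0,2.2]]]' 20
python3 - <<'E'
from to import *
c=robot.read_camera("wrist");save(c,"w3.png")
to(.600,-.0485,.170,79)
E
```

```text
t: 5.07
tool_pos: [0.5397, 0.2254, 0.0239]
orientation: [-3.14, -0.053, -0.004]
force: [-0.2, -0.4, 0.5]
opening: 0.0599
t: 5.48
tool_pos: [0.5403, 0.2262, 0.0255]
orientation: [-3.14, -0.054, -0.006]
force: [-0.5, -0.2, -0.0]
opening: 0.0381
t: 5.9
tool_pos: [0.5349, 0.2245, 0.0592]
orientation: [3.139, 0.054, -0.013]
force: [-0.4, -0.0, -1.0]
opening: 0.0274
t: 6.32
tool_pos: [0.5404, 0.2266, 0.1769]
orientation: [-3.139, -0.054, -0.009]
force: [0.0, -0.5, -1.9]
opening: 0.0281
t 6.37 pos [0.5389 0.2261 0.1741] turn [  0.0317  -0.1104 -77.0093] shift now-frame cm [ 5.149  27.651   0.3997] target-frame cm [-25.7854  11.2336   0.4105] F [-0.7153  0.6046 -0.0971] open 0.0274
```

View pics/w3.png

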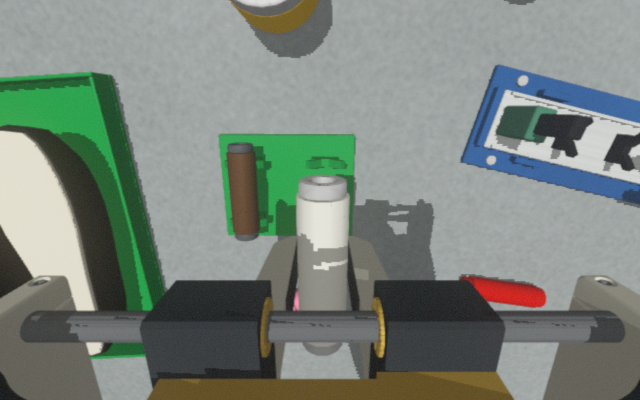

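The white roller is held at 28 mm opening, its far end at (322,187) and level.

```bash

python3 -m jog '[[[0,0,0,0.75,3.95,0,2.2],[0,0,0,0.75,3.95,0,2.2],[0,0,0,0.75,3.95,0,2.2],[0,0,0,0.75,3.95,0,2.2],[0,0,0,0.75,3.95,0,2.2]]]' 20
python3 -m jog '[[[0,0,0,0.7,3.95,0,2.2],[0,0,0,0.7,3.95,0,2.2],[0,0,-7,0,0,0,2.2],[0,0,-7,0,0,0,2.2],[0,0,-7,0,0,0,2.2]]]' 20
python3 -m jog '[[[0,0,-7,0,0,0,2.2],[0,0,-7,0,0,0,2.2],[0,0,-7,0,0,0,2.2],[0,0,-7,0,0,0,2.2],[0,0,-7,0,0,0,2.2]]]' 20
python3 -m jog '[[[0,0,-7,0,0,0,2.2],[0,0,-7,0,0,0,2.2],[0,0,-7,0,0,0,2.2],[0,0,0,0,0,0,2.2],[0,0,0,0,0,0,2.2]]]' 20
python3 - <<'E'
from to import *
to(.600,-.0485,.170,79)
s=robot.read_state();c=robot.read_camera("wrist");save(c,"w4.png")
M=R.from_rotvec(s["orientation"]).as_matrix();p=np.array(s["tool_pos"])
E=np.array(c["extrinsics"]);print("cam in tool",M.T@(E[:3,3]-p))
def plane(px,n,k):  # tool-plane n.x=k
    o,d=ray(c,px);o=M.T@(o-p);d=M.T@d;return o+d*(k-o@n)/(d@n)
print("end",plane((322,187),np.array([0,0,1.]),-.019))
for n in ["load_point","fixed_centre","tailstock_lug","catch_left_pad","catch_right_pad","cassette","stand"]:
    z={"load_point":.047,"fixed_centre":.048,"tailstock_lug":.087,"cassette":.008,"stand":0}.get(n,.082)
    for d in robot.pinpoint(c,n)[:2]: print(n,np.round(d["point"],1),d["confidence"],atz(c,d["point"],z))
E
```

```text
t: 6.78
tool_pos: [0.5814, 0.0281, 0.1705]
orientation: [-3.141, -0.055, 0.007]
force: [0.6, -0.4, -1.4]
opening: 0.0277
t: 7.2
tool_pos: [0.598, -0.0497, 0.1701]
orientation: [-3.075, -0.631, 0.007]
force: [-0.3, -0.1, -0.8]
opening: 0.0276
t: 7.62
tool_pos: [0.598, -0.0485, 0.1702]
orientation: [-2.741, -1.529, 0.006]
force: [-0.0, 0.5, -0.8]
opening: 0.0274
t: 8.03
tool_pos: [0.5984, -0.0485, 0.171]
orientation: [-2.426, -1.992, 0.003]
force: [-0.4, 0.7, -1.1]
opening: 0.0275
t 8.03 pos [ 0.5984 -0.0485  0.171 ] turn [-0.1982  0.0008 -0.2387] shift now-frame cm [0.034  0.1545 0.1021] target-frame cm [0.0333 0.1542 0.1026] F [-0.3834  0.7343 -1.0797] open 0.0275
cam in tool [ 0.0847  0.0003 -0.1653]
end [ 0.0453  0.0003 -0.019 ]
tailstock_lug [324.7 102.9] 0.6 [0.6174 0.0351 0.087 ]
catch_left_pad [290.7 301.1] 0.41 [ 0.5487 -0.1405  0.082 ]
catch_right_pad [357.2 301. ] 0.48 [ 0.6128 -0.1531  0.082 ]
stand [355.  297.2] 0.66 [ 0.61   -0.2073  0.    ]
```

View pics/w4.png

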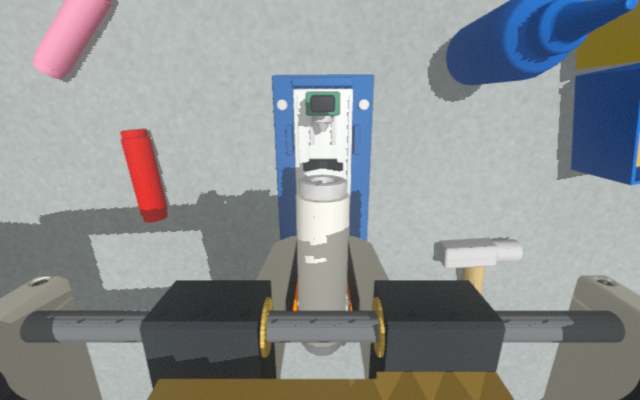

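The roller is over the cassette and aligned. The lug is at (323,103), the stand's far corners are at about (273,75) and (375,75), and the roller's end face is near (322,187). I'll refine the stand's fit in this image.

```bash
python3 - <<'E'
from to import *
s=robot.read_state();c=robot.read_camera("wrist")
M=R.from_rotvec(s["orientation"]).as_matrix();p=np.array(s["tool_pos"])
I=c["img"].astype(int);r,g,b=I[...,0],I[...,1],I[...,2]
def T(px,z): return M.T@(atz(c,px,z)-p)
bl=(b>r+40)&(b>g+25)
for y in [85,110,130,160,190,210]:
    xs=np.nonzero(bl[y,260:390])[0]+260
    a,e=T((xs.min(),y),.008),T((xs.max()+1,y),.008);print(y,xs.min(),xs.max(),"tool mm",a[:2]*1e3,e[:2]*1e3,"mid",(a+e)[:2]*500)
col=[np.nonzero(bl[60:100,x])[0].min()+60 for x in (290,322,350)];print(col,[T((x,y),.008)[:2]*1e3 for x,y in zip((290,322,350),col)])
wh=I.min(2)>140
print("plate white far edge",[ (y,wh[y,300:350].sum()) for y in range(82,96)])
print("lug",[(y,I[y,323].tolist()) for y in range(84,130,2)])
print("end col",[(y,I[y,322].tolist()) for y in range(160,206,2)])
print(p,c["cx"],c["cy"])
E
```

```text
85 271 371 tool mm [103.5587 -51.5932] [103.4679  51.5698] mid [103.5133  -0.0117]
110 272 370 tool mm [ 79.0715 -51.8099] [78.9734 51.7115] mid [79.0225 -0.0492]
130 273 369 tool mm [ 58.628  -51.7777] [58.5241 51.6166] mid [58.5761 -0.0806]
160 275 367 tool mm [ 26.4331 -51.1783] [26.3214 50.918 ] mid [26.3773 -0.1301]
190 276 366 tool mm [ -7.7463 -51.6732] [-7.8688 51.3083] mid [-7.8075 -0.1825]
210 278 365 tool mm [-31.7303 -50.4803] [-31.8579  51.1969] mid [-31.7941   0.3583]
[np.int64(75), np.int64(75), np.int64(75)] [array([113.0217, -31.8805]), array([112.9941,   0.5015]), array([112.9699,  28.8405])]
plate white far edge [(82, np.int64(0)), (83, np.int64(0)), (84, np.int64(0)), (85, np.int64(0)), (86, np.int64(0)), (87, np.int64(0)), (88, np.int64(0)), (89, np.int64(50)), (90, np.int64(50)), (91, np.int64(50)), (92, np.int64(20)), (93, np.int64(17)), (94, np.int64(17)), (95, np.int64(17))]
lug [(84, [80, 129, 191]), (86, [68, 92, 128]), (88, [113, 126, 148]), (90, [237, 241, 237]), (92, [115, 161, 139]), (94, [98, 148, 125]), (96, [82, 86, 88]), (98, [91, 94, 97]), (100, [9
[... 241 characters left out ...]
179, 179, 178]), (124, [191, 192, 190]), (126, [195, 195, 193]), (128, [189, 189, 189])]
end col [(160, [73, 76, 77]), (162, [87, 87, 91]), (164, [87, 90, 91]), (166, [86, 89, 91]), (168, [165, 169, 166]), (170, [245, 248, 245]), (172, [245, 248, 244]), (174, [208, 211, 209]), (176, [172, 174, 172]), (178, [231, 231, 229]), (180, [230, 229, 228]), (182, [172, 173, 171]), (184, [159, 159, 158]), (186, [214, 214, 213]), (188, [222, 222, 221]), (190, [223, 222, 222]), (192, [223, 222, 221]), (194, [223, 222, 221]), (196, [221, 221, 221]), (198, [220, 219, 219]), (200, [192, 191, 188]), (202, [208, 208, 197]), (204, [251, 249, 240])]
[ 0.5996 -0.0488  0.1732] 322.1074372772227 199.62688785219223
```

```bash
python3 - <<'E'
from to import *
s=robot.read_state();c=robot.read_camera("wrist");M=R.from_rotvec(s["orientation"]).as_matrix();p=np.array(s["tool_pos"])
def T(px,tz):
    o,d=ray(c,px);o=M.T@(o-p);d=M.T@d;return (o+d*(tz-o[2])/d[2])*1e3
for y,z in [(185,-.0315),(186,-.0315),(174.5,-.0065),(175.5,-.0065),(180,-.019)]: print(y,z,T((322,y),z))
print("cass far",T((322,88.5),p[2]-.014))
cv2.imwrite("pics/w5.png",cv2.resize(cv2.cvtColor(c["img"],cv2.COLOR_RGB2BGR)[150:370,250:400],None,fx=2.7,fy=2.7,interpolation=cv2.INTER_CUBIC))
E
```

```text
185 -0.0315 [ 49.6093   0.3411 -31.5   ]
186 -0.0315 [ 49.1381   0.3406 -31.5   ]
174.5 -0.0065 [48.851   0.3532 -6.5   ]
175.5 -0.0065 [48.3036  0.3526 -6.5   ]
180 -0.019 [ 48.8887   0.3468 -19.    ]
cass far [ 99.8297   0.4928 159.209 ]
```

View pics/w5.png

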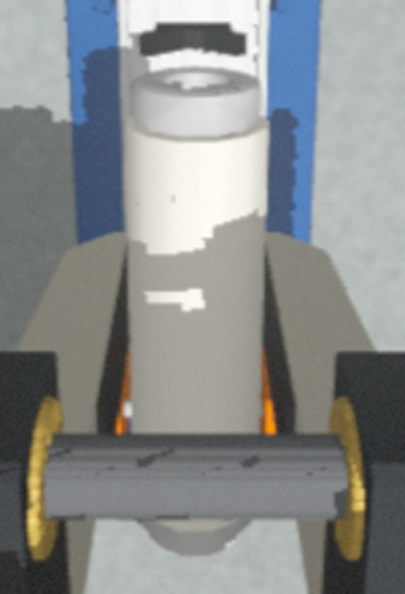

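The roller's middle is about 1 mm behind the TCP, and the load point is about 1–1.8 mm ahead of it. I'll shift +0.25 cm and lower.

```bash

python3 -m jog '[[[0,0,0,0.25,0,3,2.2],[0,0,0,0,0,3,2.2],[0,0,0,0,0,3,2.2],[0,0,0,0,0,2,2.2],[0,0,0,0,0,0,2.2]]]' 20
python3 -m jog '[[[0,0,0,0,0,1.5,2.2],[0,0,0,0,0,1,2.2],[0,0,0,0,0,0.5,2.2],[0,0,0,0,0,0.3,2.2],[0,0,0,0,0,0,2.2]]]' 20
python3 to.py .6005 -.0485 .028 79
python3 -m jog '[[[0,0,0,0,0,0.1,2.2],[0,0,0,0,0,0,2.2],[0,0,0,0,0,0,2.2]]]' 20
python3 - <<'E'
from to import *
to(.6005,-.0485,.028,79)
for i in range(4):
    print(np.array(robot.read_state()["tool_pos"]))
    robot.read_camera("top")
E
```

```text
t: 8.95
tool_pos: [0.596, -0.0457, 0.0574]
orientation: [-2.42, -1.993, 0.009]
force: [-0.4, -0.9, -1.7]
opening: 0.0271
t: 9.37
tool_pos: [0.6002, -0.0464, 0.0307]
orientation: [-2.424, -1.998, 0.0]
force: [-0.5, -0.2, -1.0]
opening: 0.0277
t 9.37 pos [ 0.6002 -0.0464  0.0307] turn [-0.0075  0.001  -0.0249] shift now-frame cm [-0.2012  0.0747  0.2687] target-frame cm [-0.2012  0.0745  0.2687] F [-0.5193 -0.1565 -1.0144] open 0.0277
t: 9.62
tool_pos: [0.6004, -0.0464, 0.0306]
orientation: [2.424, 1.998, 0.0]
force: [-5.6, -0.4, 5.2]
opening: 0.0275
t 9.62 pos [ 0.6004 -0.0464  0.0306] turn [ 0.0286  0.0012 -0.0193] shift now-frame cm [-0.2044  0.052   0.2556] target-frame cm [-0.2044  0.052   0.2556] F [-5.5861 -0.3999  5.156 ] open 0.0275
[ 0.6004 -0.0464  0.0306]
[ 0.6004 -0.0464  0.0306]
[ 0.6004 -0.0464  0.0306]
[ 0.6004 -0.0464  0.0306]
```

One V flank is touching, with +5 N up and −5.6 N in x. I'll ease 1 mm that way and release.

```bash

python3 -m jog '[[[0,0,0,0,-0.1,0,2.2],[0,0,0,0,0,0,2.2]]]' 20
python3 -m jog '[[[0,0,0,0,0,0,3.2],[0,0,0,0,0,0,4],[0,0,0,0,0,0,5],[0,0,0,0,0,0,5],[0,0,0,0,0,-1,5]]]' 20
python3 -m jog '[[[0,0,0,0,0,-3,5],[0,0,0,0,0,-4,5],[0,0,0,0,0,-4,5],[0,0,0,0,0,-2,5],[0,0,0,0,0,0,5]]]' 20
python3 - <<'E'
from to import *
s=robot.read_state();c=robot.read_camera("wrist");save(c,"w6.png");M=R.from_rotvec(s["orientation"]).as_matrix();p=np.array(s["tool_pos"])
to(.6169,.0359,.068,79)
for n,z in [("tailstock_lug",.087),("new_roller_mid",.047),("load_point",.047)]:
    for d in robot.pinpoint(c,n)[:2]: print(n,np.round(d["point"],1),d["confidence"],M.T@(atz(c,d["point"],z)-p)*1e3)
E
```

```text
t: 9.98
tool_pos: [0.5998, -0.0463, 0.0301]
orientation: [2.424, 1.997, 0.002]
force: [-1.6, 1.0, 2.5]
opening: 0.0275
t: 10.4
tool_pos: [0.5974, -0.0459, 0.0371]
orientation: [-2.422, -1.996, 0.004]
force: [-0.6, 0.4, 0.2]
opening: 0.0489
t: 10.82
tool_pos: [0.603, -0.0468, 0.1775]
orientation: [2.418, 1.992, 0.012]
force: [0.1, -1.1, 1.2]
opening: 0.05
t 10.87 pos [ 0.6017 -0.0466  0.1741] turn [ 0.4442 -0.015  -0.0204] shift now-frame cm [ 8.3842 -0.163  10.6108] target-frame cm [ 8.387  -0.0777 10.6095] F [-0.328   0.0319 -0.9034] open 0.05
tailstock_lug [316.4 106.1] 0.7 [83.3164 -4.0786 90.5167]
new_roller_mid [66.7 27.1] 0.94 [ 148.2229 -219.0028  128.0404]
new_roller_mid [315.7 193.6] 0.79 [ -1.8998  -6.037  130.4644]
load_point [316.8 189.4] 0.84 [  2.5236  -4.8916 130.4794]
```

View pics/w6.png

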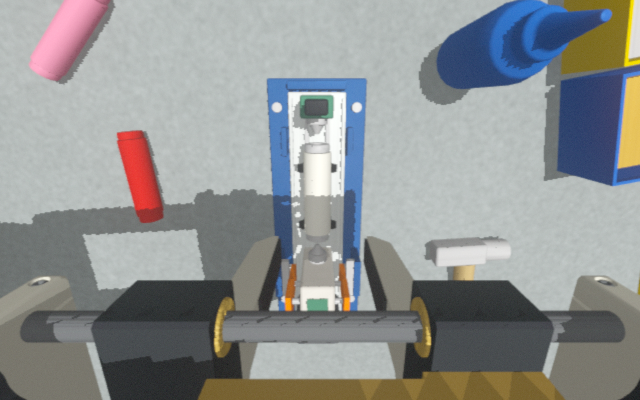

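The white roller is lying in both V rests, spanning about (316,148–238). The lug is at (316,106), and both pads and the headstock centre are visible. Next I'll go to the lug.

```bash

python3 -m jog '[[[0,0,0,4.1,0.1,0,5],[0,0,0,4.1,0,0,5],[0,0,0,0.1,0,3,5],[0,0,0,0,0,3,5],[0,0,0,0,0,0,5]]]' 20
python3 -m jog '[[[0,0,0,0,0,2,5],[0,0,0,0,0,1.5,5],[0,0,0,0,0,0.7,5],[0,0,0,0,0,0,5],[0,0,0,0,0,0,5]]]' 20
python3 -m jog '[[[0,0,0,0,0,0,1.2],[0,0,0,0,0,0,1.2],[0,0,0,0,0,0,1.2],[0,0,0,0,0,0,1.2],[0,0,0,0,0,0,1.2]]]' 40
python3 -m jog '[[[0,0,0,0,0,0,1.2],[0,0,0,0,0,0,1.2],[0,0,0,0,0,0,1.2]]]' 40
python3 to.py .6169 .0359 .072 79
```

```text
t: 11.43
tool_pos: [0.6102, 0.0361, 0.1002]
orientation: [-2.416, -1.994, 0.016]
force: [-0.8, 0.2, -1.9]
opening: 0.0502
t: 11.85
tool_pos: [0.6156, 0.0348, 0.0672]
orientation: [-2.424, -1.997, 0.001]
force: [0.3, -0.8, -0.5]
opening: 0.0501
t: 12.27
tool_pos: [0.6163, 0.0351, 0.0677]
orientation: [2.424, 1.998, 0.001]
force: [-0.0, -0.4, -0.2]
opening: 0.0216
t: 12.52
tool_pos: [0.6161, 0.0351, 0.0675]
orientation: [2.424, 1.998, 0.0]
force: [-1.8, 0.7, 3.0]
opening: 0.0179
t 12.52 pos [0.6161 0.0351 0.0675] turn [ 0.0146 -0.0052 -0.0224] shift now-frame cm [ 0.0894  0.0666 -0.4515] target-frame cm [ 0.0893  0.0665 -0.4516] F [-1.8218  0.7169  3.0498] open 0.0179
```

```bash

python3 -m jog '[[[0,0,0,-0.3,0,-0.05,1.2],[0,0,0,-0.5,0,0,1.2],[0,0,0,-0.5,0,0,1.2],[0,0,0,-0.4,0,0,1.2],[0,0,0,0,0,0,1.2]]]' 40
python3 -m jog '[[[0,0,0,-0.3,0,0,1.2],[0,0,0,-0.3,0,0,1.2],[0,0,0,-0.2,0,0,1.2],[0,0,0,0,0,0,1.2]]]' 40
python3 -m jog '[[[0,0,0,-0.1,0,0,1.2],[0,0,0,-0.1,0,0,1.2],[0,0,0,0,0,0,1.2]]]' 40
python3 - <<'E'
from to import *
to(.6169,.0359,.068,79)
s=robot.read_state();c=robot.read_camera("wrist");M=R.from_rotvec(s["orientation"]).as_matrix()
print("tool F",M.T@s["force"])
E
```

```text
t: 12.93
tool_pos: [0.6124, 0.0175, 0.0676]
orientation: [-2.425, -1.997, 0.001]
force: [-0.9, 0.8, 0.6]
opening: 0.0176
t: 13.27
tool_pos: [0.611, 0.0101, 0.0676]
orientation: [-2.425, -1.997, 0.001]
force: [-1.5, 2.0, 1.6]
opening: 0.0177
t: 13.52
tool_pos: [0.6107, 0.0086, 0.0676]
orientation: [-2.424, -1.998, 0.0]
force: [-2.0, 4.2, 1.1]
opening: 0.0176
t 13.52 pos [0.6107 0.0086 0.0676] turn [-0.0135 -0.     -0.0204] shift now-frame cm [ 2.8014  0.0879 -0.042 ] target-frame cm [ 2.8013  0.0889 -0.042 ] F [-2.0132  4.2386  1.0901] open 0.0176
tool F [ 3.7756 -2.7866 -1.0895]
```

```bash

python3 -m jog '[[[0,0,0,-0.1,0,0,1.2],[0,0,0,0,0,0,1.2],[0,0,0,0,0,0,1.2]]]' 40
python3 -m jog '[[[0,0,0,-0.1,0,0,1.2],[0,0,0,0,0,0,1.2],[0,0,0,0,0,0,1.2]]]' 40
python3 -m jog '[[[0,0,0,-0.1,0,0,1.2],[0,0,0,0,0,0,1.2],[0,0,0,0,0,0,1.2]]]' 40
python3 to.py .6169 .0359 .068 79
```

```text
t: 13.82
tool_pos: [0.6105, 0.0076, 0.0676]
orientation: [-2.424, -1.998, 0.0]
force: [-1.5, 4.2, 1.3]
opening: 0.0176
t: 14.07
tool_pos: [0.6104, 0.0066, 0.0676]
orientation: [-2.425, -1.998, 0.0]
force: [0.1, 4.2, 1.2]
opening: 0.0178
t: 14.32
tool_pos: [0.6102, 0.0057, 0.0676]
orientation: [-2.424, -1.998, 0.0]
force: [0.2, 5.0, 0.0]
opening: 0.0179
t 14.32 pos [0.6102 0.0057 0.0676] turn [-0.0004 -0.0003 -0.021 ] shift now-frame cm [ 3.0954  0.0768 -0.0402] target-frame cm [ 3.0954  0.0779 -0.0402] F [0.2243 4.9613 0.0186] open 0.0179
```

```bash

python3 -m jog '[[[0,0,0,-0.1,0,0,1.2],[0,0,0,0,0,0,1.2],[0,0,0,0,0,0,1.2]]]' 40
python3 -m jog '[[[0,0,0,-0.1,0,0,1.2],[0,0,0,0,0,0,1.2],[0,0,0,0,0,0,1.2]]]' 40
python3 - <<'E'
from to import *
to(.6169,.0359,.068,79)
c=robot.read_camera("wrist");save(c,"w7.png")
cv2.imwrite("pics/w7c.png",cv2.resize(cv2.cvtColor(c["img"],cv2.COLOR_RGB2BGR)[150:350,220:420],None,fx=2.9,fy=2.9,interpolation=cv2.INTER_CUBIC))
E
```

```text
t: 14.57
tool_pos: [0.61, 0.0047, 0.0676]
orientation: [-2.425, -1.998, -0.0]
force: [-0.5, 4.8, -0.3]
opening: 0.0181
t: 14.82
tool_pos: [0.6099, 0.004, 0.0676]
orientation: [-2.424, -1.998, -0.001]
force: [0.3, 5.0, 0.1]
opening: 0.0176
t 14.82 pos [0.6099 0.004  0.0676] turn [ 0.007  -0.0242 -0.0185] shift now-frame cm [ 3.2667  0.0733 -0.0366] target-frame cm [ 3.2666  0.0744 -0.038 ] F [0.3288 5.0315 0.1231] open 0.0176
```

```bash

python3 -m jog '[[[0,0,0,-0.1,0,0,1.2],[0,0,0,0,0,0,1.2],[0,0,0,0,0,0,1.2]]]' 40
python3 -m jog '[[[0,0,0,-0.1,0,0,1.2],[0,0,0,0,0,0,1.2],[0,0,0,0,0,0,1.2]]]' 40
python3 to.py .6169 .0359 .068 79
```

```text
t: 15.12
tool_pos: [0.6099, 0.0036, 0.0678]
orientation: [-2.424, -1.998, -0.002]
force: [0.2, 7.9, 0.7]
opening: 0.0176
t: 15.37
tool_pos: [0.6099, 0.0032, 0.068]
orientation: [-2.423, -1.998, -0.003]
force: [0.4, 10.9, 1.5]
opening: 0.0177
t 15.37 pos [0.6099 0.0032 0.068 ] turn [ 0.03   -0.1217  0.006 ] shift now-frame cm [3.3436 0.0654 0.0083] target-frame cm [3.3436 0.065  0.0012] F [ 0.4153 10.9191  1.4694] open 0.0177
```

```bash

python3 -m jog '[[[0,0,0,-0.15,0,0,1.2],[0,0,0,-0.15,0,0,1.2],[0,0,0,0,0,0,1.2],[0,0,0,0,0,0,1.2],[0,0,0,0,0,0,1.2]]]' 50
python3 to.py .6169 .0359 .068 79
python3 -m jog '[[[0,0,0,0,0,0,4],[0,0,0,0,0,0,5],[0,0,0,0,0,0,5],[0,0,0,0,0,-2,5],[0,0,0,0,0,-3,5]]]' 40
python3 -m jog '[[[0,0,0,0,0,-4,5],[0,0,0,3,0,-2,5],[0,0,0,0,0,0,5],[0,0,0,0,0,0,5],[0,0,0,0,0,0,5]]]' 40
python3 - <<'E'
from to import *
to(.6169,.0359,.068,79)
c=robot.read_camera("wrist");save(c,"w8.png")
cv2.imwrite("pics/w8c.png",cv2.resize(cv2.cvtColor(c["img"],cv2.COLOR_RGB2BGR)[80:330,220:420],None,fx=2.4,fy=2.4,interpolation=cv2.INTER_CUBIC))
for n,z in [("catch_left_pad",.082),("catch_right_pad",.082),("tailstock_lug",.087),("fixed_centre",.048),("new_roller_mid",.048)]:
    for d in robot.pinpoint(c,n)[:2]: print(n,np.round(d["point"],1),d["confidence"],atz(c,d["point"],z))
E
```

```text
t: 15.78
tool_pos: [0.6099, 0.0022, 0.0687]
orientation: [-2.422, -1.998, -0.007]
force: [0.9, 18.6, 3.6]
opening: 0.0178
t 15.78 pos [0.6099 0.0022 0.0687] turn [ 0.0799 -0.2885  0.0432] shift now-frame cm [3.4366 0.0445 0.087 ] target-frame cm [3.4371 0.042  0.0696] F [ 0.9    18.5703  3.6496] open 0.0178
t: 16.2
tool_pos: [0.6058, -0.002, 0.1139]
orientation: [-2.422, -1.994, 0.01]
force: [0.7, 0.8, -0.6]
opening: 0.0464
t: 16.62
tool_pos: [0.6141, 0.0275, 0.1765]
orientation: [-2.424, -1.998, 0.002]
force: [-0.2, -0.4, -0.2]
opening: 0.0499
t 16.62 pos [0.6141 0.0275 0.1765] turn [-0.0692  0.0611 -0.0173] shift now-frame cm [ 0.8865  0.1315 10.8513] target-frame cm [ 0.8749  0.1187 10.8523] F [-0.2399 -0.4382 -0.2446] open 0.0499
catch_left_pad [293.  359.9] 0.67 [ 0.5493 -0.1416  0.082 ]
catch_right_pad [352.1 359.1] 0.59 [ 0.6121 -0.1528  0.082 ]
catch_right_pad [322.2 229.7] 0.33 [0.6094 0.0016 0.082 ]
tailstock_lug [321.8 228.2] 0.74 [0.6097 0.0052 0.087 ]
fixed_centre [320.  306.5] 0.78 [ 0.5859 -0.1056  0.048 ]
new_roller_mid [321.6 272. ] 0.93 [ 0.5963 -0.062   0.048 ]
new_roller_mid [ 95.  109.7] 0.85 [0.4226 0.1463 0.048 ]
```

View pics/w8c.png

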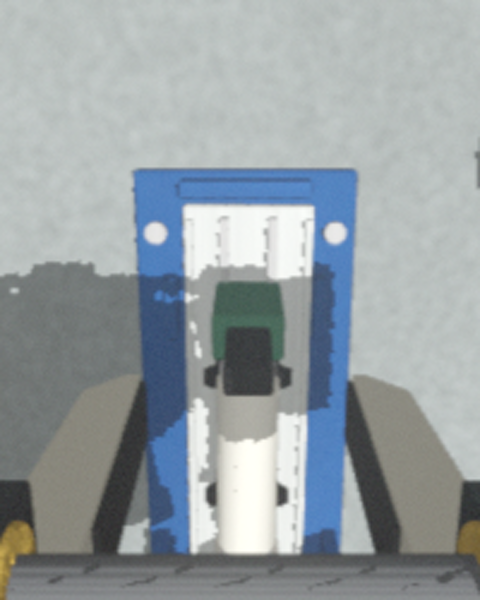

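The tailstock is home: roller middle at cassette x ≈ 88 mm, travel ≈ 31.5 mm, and the push rose to 18 N. The picture shows the roller in line with the lug and the green block past the rest at (322,~235). Now the catches.

```bash

python3 -m jog '[[[0,0,0,-3.6,0,0,6],[0,0,0,-3.6,0,0,9.3],[0,0,0,-3.6,0,0,9.3],[0,0,0,-3.6,0,0,9.3],[0,0,0,-3.5,0.1,0,9.3]]]' 60
python3 -m jog '[[[0,0,0,0,0,0,9.3],[0,0,0,0,0,0,9.3],[0,0,0,0,0,0,9.3]]]' 60
python3 - <<'E'
from to import *
to(.581,-.148,.062,79.2)
s=robot.read_state();c=robot.read_camera("wrist");save(c,"w9.png");M=R.from_rotvec(s["orientation"]).as_matrix();p=np.array(s["tool_pos"])
def T(P): return M.T@(P-p)*1e3
for n,z in [("catch_left_pad",.082),("catch_right_pad",.082),("tailstock_lug",.087),("fixed_centre",.048),("new_roller_mid",.048)]:
    for d in robot.pinpoint(c,n)[:1]: print(n,np.round(d["point"],1),d["confidence"],T(atz(c,d["point"],z)))
I=c["img"].astype(int);bl=(I[...,2]>I[...,0]+40)&(I[...,2]>I[...,1]+25)
for y in range(20,200,20):
    xs=np.nonzero(bl[y,240:400])[0]+240
    if len(xs): print(y,xs.min(),xs.max(),(T(atz(c,(xs.min(),y),.008))+T(atz(c,(xs.max()+1,y),.008)))[:2]/2)
E
```

```text
t: 17.33
tool_pos: [0.5805, -0.1494, 0.1773]
orientation: [-2.424, -1.998, 0.001]
force: [0.0, 0.8, 0.8]
opening: 0.0791
t: 17.58
tool_pos: [0.5812, -0.1475, 0.1772]
orientation: [-2.425, -1.996, -0.0]
force: [-0.9, -0.0, -0.6]
opening: 0.0926
t 17.58 pos [ 0.5812 -0.1475  0.1772] turn [-0.0358 -0.0329 -0.2789] shift now-frame cm [-0.0555 -0.0021 11.5248] target-frame cm [-0.0488 -0.0096 11.5248] F [-0.9325 -0.0248 -0.6203] open 0.0926
catch_left_pad [288.5 201.4] 0.66 [  1.0775 -29.8662  95.2675]
catch_right_pad [355.4 204. ] 0.72 [-1.4574 30.6171 95.2282]
tailstock_lug [321.1   5.8] 0.97 [153.846   -0.1229  90.3362]
fixed_centre [322.9 148.3] 0.83 [ 44.0685   1.3154 129.2726]
new_roller_mid [129.   75.7] 0.75 [ 109.4679 -173.713   129.4194]
20 268 372 [163.1179  -0.8676]
40 269 371 [145.5698  -0.9123]
60 270 371 [127.3858  -0.4531]
80 271 370 [108.5316  -0.4918]
100 272 369 [88.969  -0.5319]
120 273 368 [68.6573 -0.5736]
140 274 367 [47.5526 -0.6168]
160 275 366 [25.6076 -0.6618]
180 273 368 [ 2.7711 -0.7084]
```

View pics/w9.png

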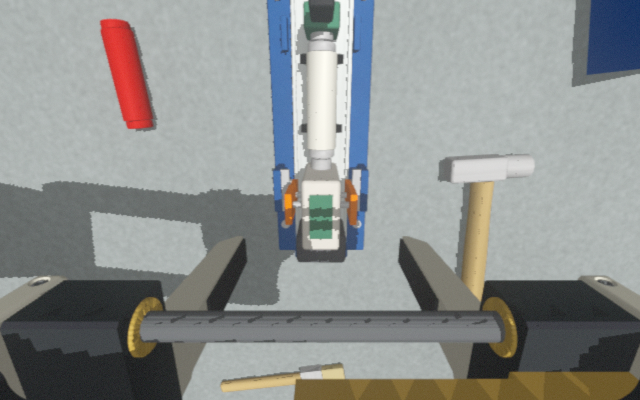

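The roller is seated between both cones, the pads are at (288,202) and (355,204), and the tool is centred on them within 1 mm. I'll descend and pinch.

```bash

python3 -m jog '[[[0,0,0,0,0,3,9.3],[0,0,0,0,0,3,9.3],[0,0,0,0,0,3,9.3],[0,0,0,0,0,1.5,9.3],[0,0,0,0,0,1,9.3]]]' 60
python3 -m jog '[[[0,0,0,0,0,0,9.3],[0,0,0,0,0,0,9.3]]]' 60
python3 to.py .581 -.148 .062 79.2
python3 -m jog '[[[0,0,0,0,0,0,4],[0,0,0,0,0,0,4],[0,0,0,0,0,0,4],[0,0,0,0,0,0,4],[0,0,0,0,0,0,4]]]' 60
python3 -m jog '[[[0,0,0,0,0,0,4],[0,0,0,0,0,0,4],[0,0,0,0,0,0,4],[0,0,0,0,0,0,4]]]' 60
python3 to.py .581 -.148 .062 79.2
```

```text
t: 18.3
tool_pos: [0.5797, -0.1464, 0.0595]
orientation: [-2.421, -1.997, 0.003]
force: [-0.2, 0.2, -0.5]
opening: 0.0934
t: 18.47
tool_pos: [0.5816, -0.1474, 0.063]
orientation: [-2.424, -1.998, 0.0]
force: [0.1, -0.6, 0.0]
opening: 0.0932
t 18.47 pos [ 0.5816 -0.1474  0.063 ] turn [-0.0053 -0.0028 -0.1903] shift now-frame cm [-0.0744 -0.0468  0.0973] target-frame cm [-0.0743 -0.0471  0.0973] F [ 0.0917 -0.5808  0.0427] open 0.0932
t: 18.88
tool_pos: [0.5817, -0.1478, 0.0633]
orientation: [2.424, 1.997, 0.001]
force: [-3.2, 0.7, 2.6]
opening: 0.0641
t: 19.22
tool_pos: [0.5808, -0.1476, 0.0639]
orientation: [-2.424, -1.997, 0.002]
force: [-10.3, 3.1, 14.4]
opening: 0.0426
t 19.22 pos [ 0.5808 -0.1476  0.0639] turn [-0.0791  0.006  -0.2209] shift now-frame cm [-0.0316  0.0259  0.1866] target-frame cm [-0.0317  0.0255  0.1867] F [-10.277    3.0902  14.3509] open 0.0426
```

Opening 42.6 mm is below the expected 48, with 14 N upward on the tool, so I'll look before lifting.

```bash
python3 - <<'E'
from to import *
to(.581,-.148,.062,79.2)
c=robot.read_camera("wrist");S=robot.read_camera("side");save(S,"s10.png")
a=cv2.cvtColor(c["img"],cv2.COLOR_RGB2BGR)[100:350,200:450];b=cv2.cvtColor(S["img"],cv2.COLOR_RGB2BGR)[170:300,250:380]
cv2.imwrite("pics/x10.png",np.hstack([cv2.resize(a,(400,400),interpolation=2),cv2.resize(b,(400,400),interpolation=2)]))
to(.581,-.148,.062,79.2)
E
```

```text
t 19.22 pos [ 0.5808 -0.1476  0.0639] turn [-0.0791  0.006  -0.2209] shift now-frame cm [-0.0316  0.0259  0.1866] target-frame cm [-0.0317  0.0255  0.1867] F [-10.277    3.0902  14.3509] open 0.0426
t 19.32 pos [ 0.5808 -0.1476  0.0639] turn [-0.0738  0.0073 -0.2176] shift now-frame cm [-0.033   0.0241  0.1929] target-frame cm [-0.0331  0.0238  0.1929] F [-9.9889  2.9927 15.1105] open 0.0427
```

View pics/x10.png

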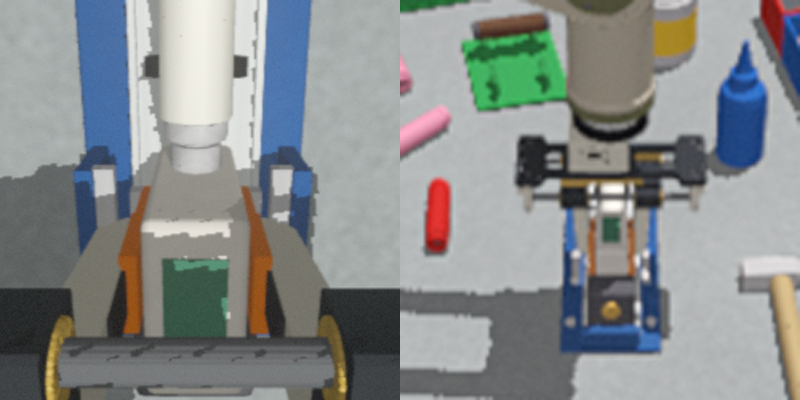

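The fingers are on both orange catches and pressed past nominal, so the stops are giving at 60 N. I'll reduce to 35 N and recheck.

```bash

python3 -m jog '[[[0,0,0,0,0,0,4],[0,0,0,0,0,0,4],[0,0,0,0,0,0,4]]]' 35
python3 -m jog '[[[0,0,0,0,0,-0.1,4],[0,0,0,0,0,0,4],[0,0,0,0,0,0,4]]]' 35
python3 to.py .581 -.148 .062 79.2
```

```text
t: 19.57
tool_pos: [0.581, -0.1477, 0.0635]
orientation: [-2.424, -1.998, 0.001]
force: [-7.1, 1.8, 10.1]
opening: 0.0449
t: 19.82
tool_pos: [0.581, -0.1476, 0.0636]
orientation: [-2.424, -1.997, 0.001]
force: [-5.6, 0.6, 4.8]
opening: 0.0449
t 19.82 pos [ 0.581  -0.1476  0.0636] turn [-0.0491  0.0025 -0.2223] shift now-frame cm [-0.0346  0.0076  0.1577] target-frame cm [-0.0346  0.0073  0.1577] F [-5.5841  0.6382  4.792 ] open 0.0449
```

```bash

python3 -m jog '[[[0,0,0,0,-0.1,0,4],[0,0,0,0,0,-0.1,4],[0,0,0,0,0,-0.2,4],[0,0,0,0,0,-0.2,4],[0,0,0,0,0,0,4]]]' 45
python3 -m jog '[[[0,0,0,0,0,-0.3,4],[0,0,0,0,0,-0.3,4],[0,0,0,0,0,-0.3,4],[0,0,0,0,0,0,4],[0,0,0,0,0,0,4]]]' 45
python3 - <<'E'
from to import *
to(.581,-.148,.062,79.2)
print(robot.read_state()["wrist_torque"])
c=robot.read_camera("wrist");S=robot.read_camera("side");save(S,"s11.png")
a=cv2.cvtColor(c["img"],cv2.COLOR_RGB2BGR)[0:300,170:470];b=cv2.cvtColor(S["img"],cv2.COLOR_RGB2BGR)[170:300,250:380]
cv2.imwrite("pics/x11.png",np.hstack([cv2.resize(a,(400,400),interpolation=2),cv2.resize(b,(400,400),interpolation=2)]))
E
```

```text
t: 20.23
tool_pos: [0.5801, -0.1473, 0.0683]
orientation: [-2.424, -1.997, 0.0]
force: [-0.6, 0.4, -6.1]
opening: 0.0438
t: 20.65
tool_pos: [0.5808, -0.1474, 0.0782]
orientation: [2.424, 1.997, 0.001]
force: [0.3, 0.8, -6.1]
opening: 0.0439
t 20.65 pos [ 0.5808 -0.1474  0.0782] turn [ 0.0485 -0.0076 -0.2212] shift now-frame cm [-0.0528  0.0333  1.6151] target-frame cm [-0.0527  0.0345  1.6151] F [ 0.2705  0.8025 -6.0548] open 0.0439
[ 0.0531 -0.1112  0.0654]
```

View pics/x11.png

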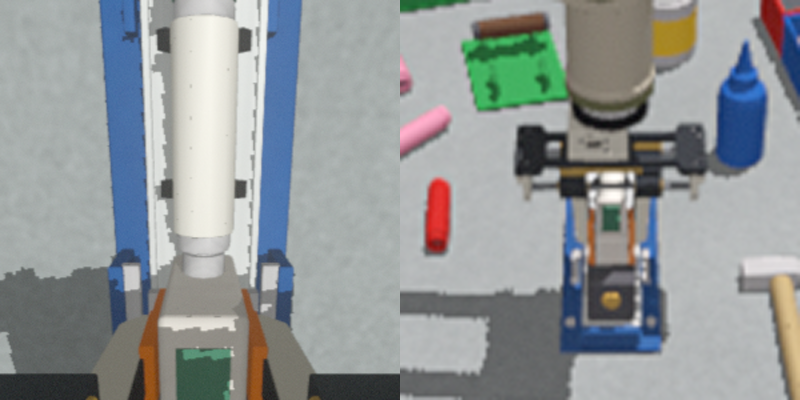

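The cassette has lifted free, with its full weight of 6 N on the wrist, little torque, and the roller seated. I'll lift the rest gently.

```bash

python3 -m jog '[[[0,0,0,0,0,-0.5,4],[0,0,0,0,0,-1,4],[0,0,0,0,0,-1,4],[0,0,0,0,0,-1,4],[0,0,0,0,0,-1,4]]]' 45
python3 -m jog '[[[0,0,0,0,0,-1,4],[0,0,0,0,0,-1,4],[0,0,0,0,0,-1,4],[0,0,0,0,0,-0.8,4],[0,0,0,0,0,-0.4,4]]]' 45
python3 -m jog '[[[0,0,0,0,0,0,4],[0,0,0,0,0,0,4],[0,0,0,0,0,0,4],[0,0,0,0,0,0,4],[0,0,0,0,0,0,4]]]' 45
python3 - <<'E'
from to import *
to(.581,-.148,.062,79.2)
s=robot.read_state();print(s["wrist_torque"])
c=robot.read_camera("wrist");S=robot.read_camera("side")
M=R.from_rotvec(s["orientation"]).as_matrix();p=np.array(s["tool_pos"])
dz=p[2]-.0632
for n,z in [("new_roller_mid",.048+dz),("tailstock_lug",.087+dz),("fixed_centre",.048+dz)]:
    a=robot.pinpoint(c,n);e=robot.pinpoint(S,n)
    if a: print(n,a[0]["confidence"],M.T@(atz(c,a[0]["point"],z)-p)*1e3, "tri z",tri([ray(c,a[0]["point"]),ray(S,e[0]["point"])]) if e else "")
a=cv2.cvtColor(c["img"],cv2.COLOR_RGB2BGR)[0:300,170:470];b=cv2.cvtColor(S["img"],cv2.COLOR_RGB2BGR)[150:300,250:400]
cv2.imwrite("pics/x12.png",np.hstack([cv2.resize(a,(400,400),interpolation=2),cv2.resize(b,(400,400),interpolation=2)]))
E
```

```text
t: 21.17
tool_pos: [0.5809, -0.1477, 0.1246]
orientation: [2.424, 1.997, 0.001]
force: [0.7, 0.6, -6.2]
opening: 0.0438
t: 21.58
tool_pos: [0.5811, -0.1477, 0.1666]
orientation: [2.423, 1.997, 0.002]
force: [0.9, -0.5, -6.4]
opening: 0.0437
t: 22.0
tool_pos: [0.5799, -0.1473, 0.1638]
orientation: [-2.424, -1.997, 0.001]
force: [-0.1, -1.0, -6.4]
opening: 0.0438
t 22.00 pos [ 0.5799 -0.1473  0.1638] turn [-0.079  -0.0114 -0.2214] shift now-frame cm [-0.049   0.1304 10.1784] target-frame cm [-0.0475  0.1162 10.1786] F [-0.0843 -0.9637 -6.4189] open 0.0438
[-0.0786 -0.0543 -0.0465]
new_roller_mid 0.78 [85.628   2.0635 15.214 ] tri z [ 0.4948 -0.0635  0.1802]
tailstock_lug 0.57 [  3.4449  23.0242 -23.8311] tri z
```

View pics/x12.png

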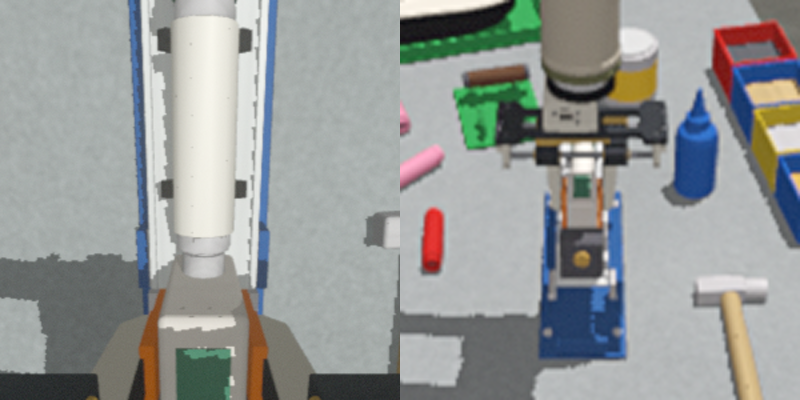

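The cassette is about 10 cm up and unchanged in the hand. The rests, roller and catches are at the same pixels as just after lift-off, so I'm handing it in.

```bash
python3 -m jog '[[[0,0,0,0,0,0,4],[0,0,0,0,0,0,4]]]' 45; python3 -c "
from plant import robot
print(robot.close_job())"
```

```text
t: 22.57
tool_pos: [0.5804, -0.1474, 0.1647]
orientation: [-2.424, -1.998, -0.0]
force: [0.5, -0.1, -7.0]
opening: 0.0436
the job is handed in; nothing more can be done
None
```

I laid the white roller in the two V rests and released it, then slid the tailstock home. I then pinched both catches and lifted the cassette about 10 cm. I handed in at 22.6 s, still holding it up with a 45 N pinch.

**Passed**
- **Roller seating:** the roller's middle was at cassette x of about 88 mm and the tailstock travel was about 31.5 mm. The push had risen to 18 N when I stopped.
- **Lift:** the wrist carried 6–7 N, the full weight of the cassette with the roller, with little torque. The last pictures show the roller between the cones, the cassette level by eye and unslipped since lift-off, and both catches pinched. I did not measure the tilt separately.
- **Other items:** I touched nothing else. The worn roller still showed in its rack place in the last picture.

**Disagreed**
- **Pinch width:** the finger opening read 44 mm, not the nominal 48 mm for both catches pressed. I put this down to the catch stops giving under force, because the opening widened when I lowered the grip.
- **Last network checks:** once the cassette was lifted, the roller-middle estimate from the wrist and side cameras together was clearly wrong. The lug detection was wrong too, so I relied on the pictures and the force.

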